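# Turn the lipstick carousel to its refill position

## Task

Bring the carousel's one empty well round to the front of the stand, squarely in line with the step where the spare lipstick waits, by gently pushing on the carousel's fins with a fingertip. Do not push on the lipsticks: they stay seated in their wells, and the spare and everything else on the counter stay where they are; take your finger away when the well is in line.

Things in the scene. Friction and masses are not known exactly. Their poses are not given: they have to be found in the camera images.
- stand: Fixed grey base of the carousel: a plate 290 mm square, 18 mm thick. Origin on the carousel's vertical axis at the counter's surface, z up. Its own -x axis points to its front, where a grey step (80 mm along x, 70 mm wide, 30 mm high, its centre 185 mm from the axis) sticks out of the middle of the front edge.
- carousel: White carousel on the stand; turns endlessly both ways about the stand's vertical axis, light friction (0.12 N m), stays where left. Disc 250 mm across, 8 mm thick, hub 52 mm across and 106 mm high, six fins like spokes, six wells between them: five hold lipsticks. Origin on the axis under the disc, 22 mm above the counter; its -x axis points to the empty well.
- empty_well (a point): Centre of the mouth of the empty well, 85 mm from the carousel's axis and 58 mm above the counter. Like all six wells it is square, 30 mm wide outside, 24 mm inside, 28 mm high on the disc, midway between two fins.
- fin_a (a point): Point on the outer end of the top edge of the fin 30 degrees anticlockwise (from above) of the empty well, 122 mm above the counter. All six fins are alike, plain upright white plates every 60 degrees, 6 mm thick, from the hub out to 124 mm from the axis, from the disc up to 122 mm above the counter.
- fin_b (a point): The same point on the fin 30 degrees clockwise of the empty well: fin_a and fin_b bound the empty compartment.
- lipstick1: Loose lipstick with a black foot, 20 mm across and 62 mm tall, upright in the well 60 degrees anticlockwise (from above) of the empty one; origin at its underside (33 mm above the counter), top 95 mm above the counter. Rides along with the carousel.
- lipstick2: Loose lipstick with a black foot, 20 mm across and 62 mm tall, upright in the well 120 degrees anticlockwise (from above) of the empty one; origin at its underside (33 mm above the counter), top 95 mm above the counter. Rides along with the carousel.
- lipstick3: Loose lipstick with a black foot, 20 mm across and 62 mm tall, upright in the well 180 degrees anticlockwise (from above) of the empty one; origin at its underside (33 mm above the counter), top 95 mm above the counter. Rides along with the carousel.
- lipstick4: Loose lipstick with a black foot, 20 mm across and 62 mm tall, upright in the well 240 degrees anticlockwise (from above) of the empty one; origin at its underside (33 mm above the counter), top 95 mm above the counter. Rides along with the carousel.
- lipstick5: Loose lipstick with a black foot, 20 mm across and 62 mm tall, upright in the well 300 degrees anticlockwise (from above) of the empty one; origin at its underside (33 mm above the counter), top 95 mm above the counter. Rides along with the carousel.
- spare: Loose spare lipstick, 20 mm across, 62 mm tall, upright on the stand's front step; origin at its underside, 30 mm above the counter. To be left where it is.
- jar: Bystander: small glass jar with a white lid, 38 mm across, 36 mm tall, on the back left corner of the stand's plate; origin at its underside.
- polish: Bystander: nail polish bottle, 24 mm square, 68 mm tall, on the back right corner of the stand's plate; origin at its underside.
- compact: Bystander: round black powder compact lying shut beside the stand, 68 mm across, 17 mm high; origin at its underside.
- sponge_box: Bystander: pale carton 60 x 60 x 70 mm high beside the stand; origin at its underside.
- cream_tube: Bystander: white cream tube standing on its cap, 42 mm across, 92 mm tall; origin at its underside.
There are look-alikes about, which are no part of the job. Leave any grey look-alike of the lipstick4 alone.

How it is judged (in metres and radians):
At the end, for the whole second after the job is handed in: The centre of the empty well lies on the front side, within 11 mm of the stand's centre line through the step (about 7 degrees of turn); the carousel is at rest; all five lipsticks stand seated in their wells; the spare and the bystanders stand within 15 mm of where they were (y of empty_well in the frame of stand between -0.011 and 0.011 m and x of empty_well in the frame of stand below -0.07 m and angular speed of carousel below 0.05 rad/s and z of each of lipstick1, lipstick2, lipstick3, lipstick4, lipstick5 in the frame of carousel below 0.018 m and angle between each of lipstick1, lipstick2, lipstick3, lipstick4, lipstick5's own z axis and vertical below 0.25 rad and distance of each of spare, jar, polish, compact, sponge_box, cream_tube from where it was at the start of the episode below 0.015 m and angle between each of spare, jar, polish, compact, sponge_box, cream_tube's own z axis and vertical below 0.2 rad); the robot touches nothing.
It fails at once if a lipstick is lifted out of its well or tips over (z of any of lipstick1, lipstick2, lipstick3, lipstick4, lipstick5 in the frame of carousel above 0.023 m or angle between any of lipstick1, lipstick2, lipstick3, lipstick4, lipstick5's own z axis and vertical above 0.35 rad).
It fails at once if the fingers push on a lipstick with more than 4 N (contact force between the fingers and lipstick1 above 4 N or contact force between the fingers and lipstick2 above 4 N or contact force between the fingers and lipstick3 above 4 N or contact force between the fingers and lipstick4 above 4 N or contact force between the fingers and lipstick5 above 4 N or contact force between the fingers and spare above 4 N).
It fails at once if the fingers press on or squeeze the carousel with more than 25 N (contact force between the fingers and carousel above 25 N).
It fails at once if the spare lipstick or another bystander is moved by more than 15 mm (distance of any of spare, jar, polish, compact, sponge_box, cream_tube from where it was at the start of the episode above 0.015 m).
It also fails if it takes over 45 s, if anything falls off the work surface, if the arm or the gripper's body presses on something with over 40 N, if the wrist force passes 120 N, or if a joint passes its speed limit or range.

## Robot

A 6-joint arm with a two-finger parallel gripper is mounted at the origin on the work surface. World frame = base frame: x ahead of the robot, y to its left, z up, the work surface at z = 0. Lengths are in mm, angles in rad, forces in N, time in s.
With the tool pointing down it reaches from about 350 to 975 mm from the base axis. Payload 7.1 kg.
Tool frame: the origin (TCP) lies at the very end of the fingers, on their centre line; the grasp point (between the pads) lies 19 mm behind it; z points along the fingers, y is the line along which they close (so a half turn about z gives the same grasp; the last joint's range is limited). The gripper opens to 88 mm and grips with 3 to 60 N. Pads are 20 mm wide; open, the fingers measure 115 mm over their backs; the gripper's body (75 mm by 178 mm) begins 61 mm behind the grasp point.
Start: joints at [-1.19, 0.423, 1.63, -0, 1.089, -0.019], TCP at [243.287, -575.687, 191.175] pointing down, gripper open.
Joint ranges: [-3, 3], [-0.9, 2.11], [0.09, 2.58], [-1.31, 4.45], [0.11, 2.69], [-2.54, 2.54]. Speed limits (rad/s): [2.39, 2.39, 3.01, 3.14, 3.14, 3.14].

## Interface

Orientations are given as [roll, pitch, yaw] about the fixed x, y, z axes, in that order (R = Rz(yaw) Ry(pitch) Rx(roll)).
In Python, from plant import robot gives the robot as it stands. The module is installed in compiled form; this text tells all that it offers.
- The arm moves only by the tool jog_arm, never from a script. Its argument "increments" is a list that holds one entry, the list of rows, each a list of 7 numbers: the opening in per cent of the stroke, from 0 (shut) to 100 (fully open), then the shift along the tool's x, y, z in cm, then the turn, a rotation vector about the tool's x, y, z in degrees. In form: [[[claw, tx, ty, tz, wx, wy, wz], ...]]. A call has 1 to 8 rows; each row is the pose to reach, as a shift and turn from the pose commanded when the call began, along the tool's axes at that moment; what a row does not reach only later rows make up. A row lasts 1/10 s, in which the tool goes at most 50 mm and 8.59 degrees, less where a joint would pass 70% of its speed; a pose out of reach is approached as far as the arm can. A call with a gripper value outside its range is refused whole. The fingers move at their own pace and stop on an object; "force" is the grip in N (left out, the last holds). Time passes only in rows, so rows that repeat a pose let the fingers close. It gives the time, the measured TCP pose, the force, the opening and the grip force at its end, in the units of the state.
- robot.state(): the state, without advancing time (a new reading comes with each control period).
- robot.capture(name): name is "scene" or "top" or "wrist"; returns the picture (384x512x3 uint8, red, green, blue); there is no depth.
- robot.camera_params(name): a dict with "fx", "fy", "cx", "cy" (pixels), "extrinsics" (4x4, takes a point from camera to world coordinates); the wrist camera has in their place "hand_eye" (4x4, takes a point from camera to tool coordinates, whose origin is the TCP and whose axes are the flange's). Camera axes: x right, y down, z forward; pixel columns grow to the right and rows downward; lengths in mm; the calibration is good to about 2 mm. A picture is of the moment at which its call begins: read the wrist's pose just before it. camera_params takes no time and is no camera call.
- robot.hand_in(): hands the job in; it is judged then, once.
The state is a dict: "time": time; "q": joint angles; "dq": joint speeds; "joint_efforts": joint torques, N m; "position": TCP position; "tcp_rot": TCP orientation; "ft_force": force on the tool from outside, world axes, zero at the start; "ft_torque": the same for the moment, N m; "grip_width": finger opening in mm; "gripper_force": force on a finger pad.
Only numpy, scipy, OpenCV 4.12 (cv2) and the standard library are available. Lean on these libraries where they do the work, as an engineer would, in place of code of your own. Each camera call takes 0.05 s, during which the arm holds its last target. There are 200 camera calls.

## Working session

There is one attempt and no reset: what is moved stays moved. The work goes in short steps, Python scripts to look and compute and a tool call to move; the robot and the scene stay as the last step left them, time stands still between calls to the robot, and variables do not carry over. Pictures are saved under pics/ and viewed, at most 10 in all, crops included, and the job is handed in when it is done.

Besides the shell and the picture viewer there is one more tool, called after "Call:" by a JSON object that holds its "op" and its "data". jog_arm: Moves the arm, as the interface text tells. Its arguments: {"type":"object","properties":{"increments":{"type":"array"},"force":{"type":"number"}},"required":["increments"]}

```bash
mkdir -p pics; python3 - <<'E'
from plant import robot
import cv2,numpy as np
np.set_printoptions(precision=4,suppress=True)
for n in("scene","top"):
    cv2.imwrite(f"pics/{n}0.png",robot.capture(n)[...,::-1]); p=robot.camera_params(n); print(n,p)
print(robot.state())
E
```

```text
scene {'fx': 367.5749046859223, 'fy': 367.5749046859223, 'cx': 258.01882743433106, 'cy': 192.32146369582793, 'extrinsics': array([[   0.5814,    0.6199,   -0.5269,  985.5557],
       [   0.8136,   -0.449 ,    0.3695, -231.4618],
       [  -0.0076,   -0.6435,   -0.7654,  668.1459],
       [   0.    ,    0.    ,    0.    ,    1.    ]])}
top {'fx': 351.73843736328234, 'fy': 351.73843736328234, 'cx': 251.6245724926821, 'cy': 185.39629331866485, 'extrinsics': array([[  0.0227,  -0.982 ,   0.1877, 420.9862],
       [ -0.999 ,  -0.0153,   0.0412,  28.1715],
       [ -0.0376,  -0.1885,  -0.9814, 877.6684],
       [  0.    ,   0.    ,   0.    ,   1.    ]])}
{'time': 0.1, 'q': array([-1.19  ,  0.4238,  1.6306,  0.    ,  1.0886, -0.019 ]), 'dq': array([-0.0019, -0.0022, -0.0012,  0.0002,  0.0011, -0.0002]), 'joint_efforts': array([  0.0008, -54.5613, -27.4326,   0.0646,   0.0188,  -0.    ]), 'position': array([ 243.0978, -575.1764,  190.471 ]), 'tcp_rot': array([-3.1402, -0.    ,  0.3998]), 'ft_force': array([ 0.2537, -0.1817, -1.7937]), 'ft_torque': array([ 0.0483, -0.0261,  0.0242]), 'gripper_force': 0.0, 'grip_width': 87.47923233084127}
```

View pics/scene0.png

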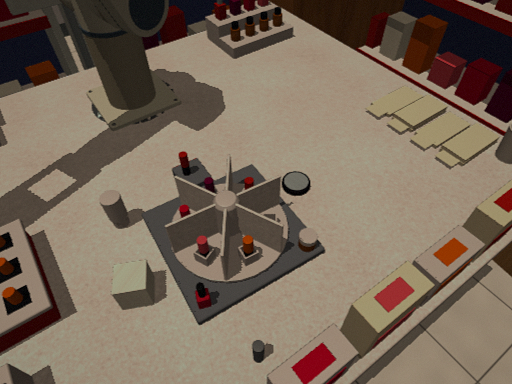

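View pics/top0.png

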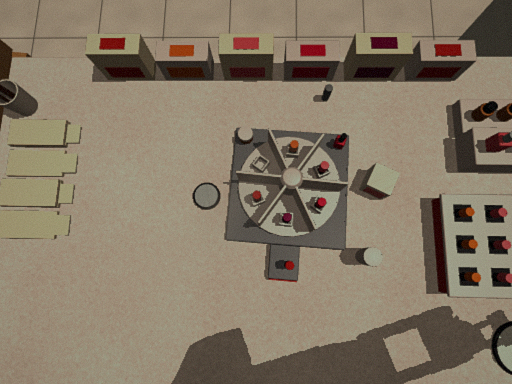

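```bash
python3 - <<'E'
import cv2
i=cv2.imread("pics/top0.png")[110:290,180:400]
cv2.imwrite("pics/crop0.png",cv2.resize(i,None,fx=3.3,fy=3.3,interpolation=2))
E
```

```text
(no output)
```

View pics/crop0.png

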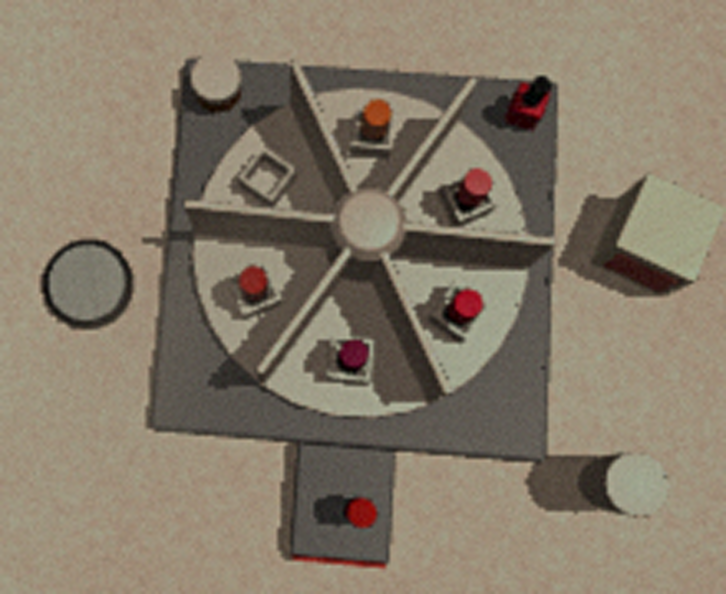

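```bash
cat > h.py <<'E'
import numpy as np,cv2
from plant import robot
from scipy.optimize import least_squares
np.set_printoptions(precision=1,suppress=True)
def proj(n,P):
    p=robot.camera_params(n);T=np.linalg.inv(p["extrinsics"])
    c=np.asarray(P)@T[:3,:3].T+T[:3,3]
    return np.c_[p["fx"]*c[:,0]/c[:,2]+p["cx"],p["fy"]*c[:,1]/c[:,2]+p["cy"]]
def back(n,uv,z):
    p=robot.camera_params(n);E=p["extrinsics"];uv=np.atleast_2d(uv)
    d=np.c_[(uv[:,0]-p["cx"])/p["fx"],(uv[:,1]-p["cy"])/p["fy"],np.ones(len(uv))]@E[:3,:3].T
    return E[:3,3]+d*((z-E[2,3])/d[:,2])[:,None]
def pol(c,r,a,z): return [c[0]+r*np.cos(a),c[1]+r*np.sin(a),z]
E
python3 - <<'E'
from h import *
C=lambda L:np.array(L,float)/3.3+[180,110]
st=C([[152,428],[545,460],[557,82],[388,452],[296,443]])
fins=C([[187,205],[297,67],[473,84],[552,240],[440,390],[263,373]])
print("hub",back("top",C([[371,217]]),128)); print("well",back("top",C([[266,176]]),58))
print("plate",back("top",st,18)); F=back("top",fins,122);print("fins",F,F.mean(0))
S=lambda v:[[v[0]+x*np.cos(v[2])-y*np.sin(v[2]),v[1]+x*np.sin(v[2])+y*np.cos(v[2]),18] for x,y in((-145,145),(-145,-145),(145,-145),(-145,-35),(-145,35))]
fit=lambda v:np.r_[(proj("top",S(v))-st).ravel(),(proj("top",[pol(v,124,v[3]+np.pi/6-k*np.pi/3,122) for k in range(6)])-fins).ravel()]
# fins listed clockwise in world starting anticlockwise of well
r=least_squares(fit,[450,-60,-.05,.8]);v=r.x
print("cx,cy",v[:2],"front dir",np.degrees(v[2])+180,"well dir",np.degrees(v[3]),"cost",r.cost,r.fun)
for n,uv,z in(("spare",[361,513],92),("jar",[215,80],54),("compact",[88,283],17),("polish",[540,88],86),("tube",[636,484],92),("box",[672,226],70)):
    print(n,back("top",C([uv]),z))
E
```

```text
hub [[587.1 -28.6 128. ]]
well [[632.   42.2  58. ]]
plate [[ 450.4  123.2   18. ]
 [ 433.6 -162.3   18. ]
 [ 719.6 -179.1   18. ]
 [ 436.8  -49.4   18. ]
 [ 441.8   17.4   18. ]]
fins [[ 594.9   93.6  122. ]
 [ 692.5   21.3  122. ]
 [ 681.5  -97.7  122. ]
 [ 574.7 -147.7  122. ]
 [ 475.   -73.5  122. ]
 [ 483.7   40.7  122. ]] [583.7 -27.2 122. ]
cx,cy [584.5 -26.8] front dir 176.49384254207294 well dir 54.59242272193167 cost 16.37577288265172 [-1.5  0.7  0.2  1.2  0.5 -0.3  1.4 -0.3  0.2 -0.  -1.3 -0.6 -1.5 -2.
  0.4 -1.7  1.2  0.9  2.4  1.6 -2.   0.1]
spare [[395.5 -25.   92. ]]
jar [[706.2  81.6  54. ]]
compact [[557.6 175.8  17. ]]
polish [[ 691.4 -150.7   86. ]]
tube [[ 418.4 -204.6   92. ]]
box [[ 596.5 -243.4   70. ]]
```

The top view shows the hub at (292,177) and the empty well at (260,163), the only well with no lipstick in it. The step with the spare is at (284,263), image-down, which is world -x. The grey look-alike stands alone at (327,92), and I'll leave it alone. The carousel needs about +122° of anticlockwise turn. I'll push fin_a from inside the empty compartment with the closed fingertips at z≈98, above all the lipstick tops.

Call:
{"op": "jog_arm", "data": {"increments": [[[0,1.5,-1.1,-2,1e-09,0,1],[0,5,-3.5,-3,0,0,3],[0,9,-6.3,-3,0,0,7],[0,13,-9.2,-3,0,0,11],[0,17,-12,-3,0,0,15],[0,21,-15,-3,0,0,19],[0,25,-17.8,-3,0,0,22.9],[0,28,-20,-3,0,0,22.9]]], "force": 10}}

```text
time: 0.9
position: [424.1, -280.0, 221.0]
tcp_rot: [-3.141, 0.0, -0.001]
ft_force: [0.3, 0.6, 0.3]
grip_width: 27.5
gripper_force: 0.0
```

Call:
{"op": "jog_arm", "data": {"increments": [[[0,2.5,-4,0,0,0,0],[0,5.2,-8.5,0,0,0,0],[0,8,-13,0,0,0,0],[0,10.8,-17.5,0,0,0,0],[0,13.6,-22,0,0,0,0],[0,16.4,-26.5,0,0,0,0],[0,19,-31,0,0,0,0],[0,21.1,-34.2,0,0,0,0]]]}}

```text
time: 1.7
position: [632.2, 57.6, 220.8]
tcp_rot: [3.141, 0.001, 0.0]
ft_force: [0.6, -1.3, 1.4]
grip_width: 0.2
gripper_force: 0.0
```

Call:
{"op": "jog_arm", "data": {"increments": [[[0,0,0,0,0,0,0],[0,0,0,2,0,0,0],[0,0,0,4,0,0,0],[0,0,0,6,0,0,0],[0,0,0,8,0,0,0]]]}}

```text
time: 2.2
position: [631.1, 55.0, 140.1]
tcp_rot: [3.141, 0.001, -0.0]
ft_force: [-0.3, -0.6, -0.6]
grip_width: 0.6
gripper_force: 0.0
```

```bash
python3 - <<'E'
from h import *
cv2.imwrite("pics/a.png",cv2.resize(robot.capture("scene")[100:330,130:370,::-1],None,fx=2.5,fy=2.5,interpolation=2)); print(robot.state()["position"])
E
```

```text
[628.9  54.8 136.6]
```

View pics/a.png

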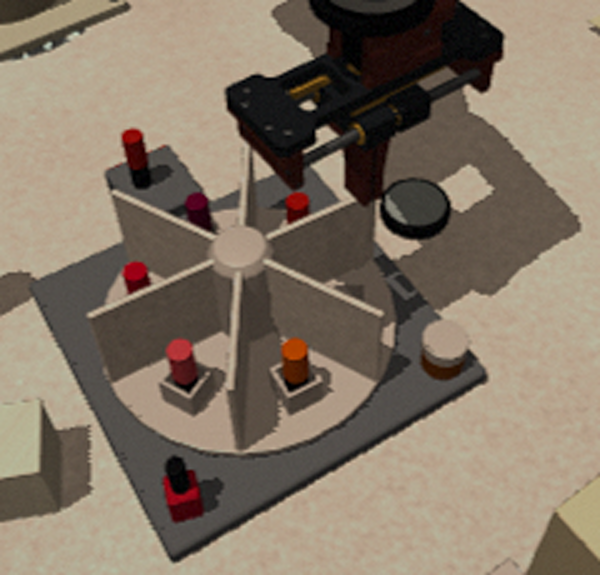

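```bash
python3 - <<'E'
from h import *
v=[584.5,-26.8];a=np.radians(54.6)
P=[[629,55,137],pol(v,124,a+np.pi/6,122),pol(v,124,a-np.pi/6,122),[v[0],v[1],128],pol(v,85,a,58)]
print((proj("scene",P)-[130,100])*2.5)
print(robot.state()["position"],robot.state()["q"])
E
```

```text
[[359.1 220.5]
 [375.2 184.8]
 [382.3 310.5]
 [237.9 240.1]
 [348.  293.6]]
[628.9  54.8 136.6] [ 0.1  0.5  1.6 -0.   1.   1.6]
```

Call:
{"op": "jog_arm", "data": {"increments": [[[0,0,0,0,0,0,0],[0,0,0,0,0,0,0],[0,0,0,0,0,0,0]]]}}

```text
time: 2.55
position: [632.6, 55.4, 142.5]
tcp_rot: [-3.142, -0.002, -0.0]
ft_force: [-0.2, -0.2, 0.3]
grip_width: 0.5
gripper_force: 0.0
```

```bash
python3 - <<'E'
from h import *
print(robot.state()["position"])
a=cv2.resize(robot.capture("scene")[130:230,200:320,::-1],None,fx=5,fy=5,interpolation=2)
b=cv2.resize(robot.capture("top")[130:230,220:260+100,::-1],None,fx=4.2857,fy=5,interpolation=2)
cv2.imwrite("pics/b.png",cv2.resize(a,(600,500))); print(robot.state()["position"])
print((proj("scene",[robot.state()["position"]])-[200,130])*5)
E
```

```text
[632.6  55.4 142.5]
[632.5  55.5 142.3]
[[375.2 286.7]]
```

View pics/b.png

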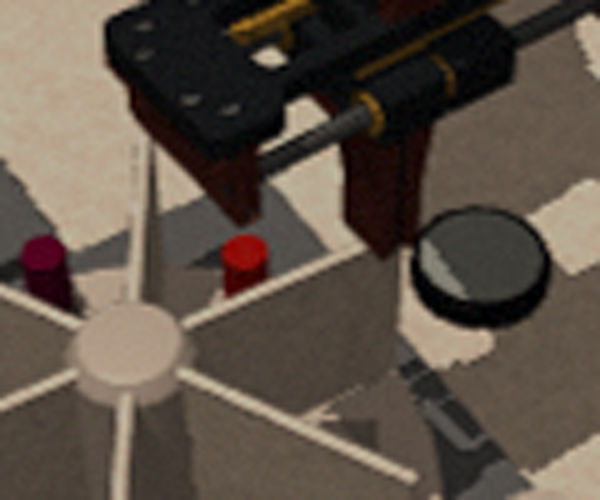

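```bash
python3 - <<'E'
from h import *
s=robot.state();print(s["position"],s["tcp_rot"])
w=robot.capture("wrist")[...,::-1];t=robot.capture("top")[110:290,180:400,::-1]
cv2.imwrite("pics/c.png",np.hstack([cv2.resize(w,(440,330)),cv2.resize(t,(360,330))]))
p=robot.camera_params("wrist");print(p)
H=np.linalg.inv(p["hand_eye"]);c=H[:3,3]
print("TCP px",p["fx"]*c[0]/c[2]+p["cx"],p["fy"]*c[1]/c[2]+p["cy"])
print("TCP in top crop",(proj("top",[s["position"]])-[180,110])*[360/220,330/180]+[440,0])
def tri(a,b):
    f=lambda X:np.r_[(proj("top",[X])-a).ravel(),(proj("scene",[X])-b).ravel()]
    r=least_squares(f,[580,-20,100]);return r.x,r.fun
C=lambda u:np.array(u)/3.3+[180,110];D=lambda u:np.array(u)/2.5+[130,100]
for n,a,b in(("hub",(371,217),(238,245)),("finb",(297,67),(382,314)),("orange",(377,113),(295,348)),("spare",(361,508),(132,135)),("pinkL",(476,183),(180,348))): print(n,tri(C(a),D(b)))
E
```

```text
[632.5  55.5 142.3] [-3.1 -0.   0. ]
{'fx': 336.4273252457047, 'fy': 336.4273252457047, 'cx': 259.63367141299983, 'cy': 191.28659142820965, 'hand_eye': array([[   0. ,   -1. ,   -0.3,   69.3],
       [   1. ,    0. ,   -0. ,    1.4],
       [   0. ,   -0.3,    1. , -194.1],
       [   0. ,    0. ,    0. ,    1. ]])}
TCP px 257.7038075211123 221.26395698134655
TCP in top crop [[561.1  79.4]]
hub (array([587.5, -28.7, 126.4]), array([-0., -0., -0.,  0.]))
finb (array([695.9,  23.7, 116.4]), array([-1.1, -0.6, -1. ,  0.2]))
orange (array([670.2, -34.8,  92.2]), array([-0.3, -0.1, -0.3,  0. ]))
spare (array([398.7, -25. ,  92.6]), array([ 0. ,  0. ,  0.1, -0. ]))
pinkL (array([ 620.3, -103.5,   92. ]), array([-0.1, -0. , -0.1,  0. ]))
```

View pics/c.png

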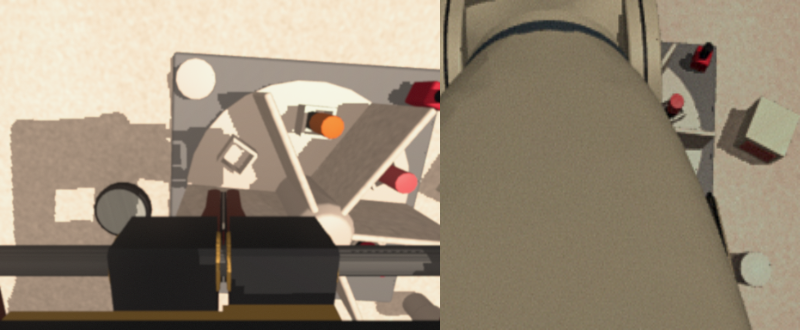

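The wrist view has the closed fingertips at (225,190), beside the empty well at (237,153). The hub triangulates to (587,-29) from both cameras, so the finger is inside the empty compartment. I'll go down to z≈98.

Call:
{"op": "jog_arm", "data": {"increments": [[[0,0.8,0,0,0,0,0],[0,0.8,0,1,0,0,0],[0,0.8,0,2,0,0,0],[0,0.8,0,3,0,0,0],[0,0.8,0,4,0,0,0],[0,0.8,0,4.4,0,0,0],[0,0.8,0,4.4,0,0,0]]]}}

```text
time: 3.45
position: [639.1, 55.5, 96.0]
tcp_rot: [3.141, 0.002, 0.0]
ft_force: [-0.0, 0.0, 0.8]
grip_width: 0.3
gripper_force: 0.0
```

```bash
python3 - <<'E'
from h import *
print(robot.state()["position"])
cv2.imwrite("pics/d.png",cv2.resize(robot.capture("scene")[130:250,190:340,::-1],None,fx=5,fy=5,interpolation=2))
E
```

```text
[639.1  55.5  96. ]
```

View pics/d.png

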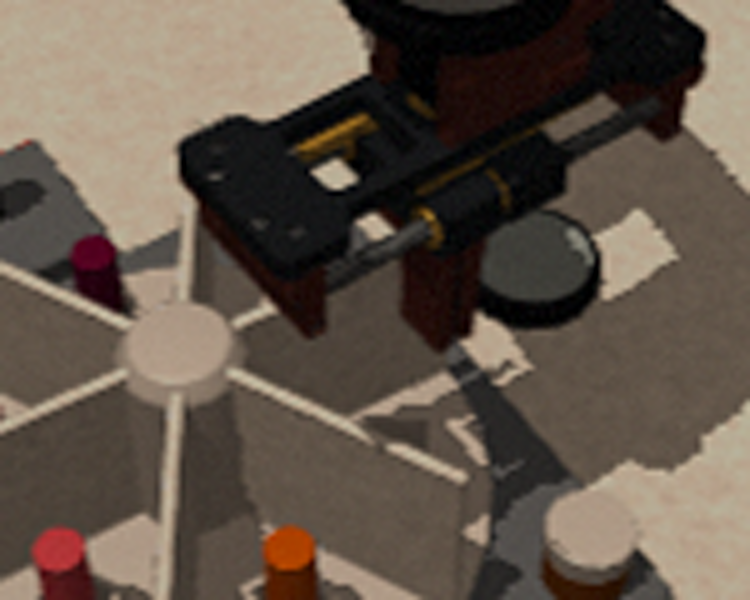

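```bash
cat > arc.py <<'E'
from h import *
import sys
s=robot.state();p=s["position"];c=np.array([587,-28.5]);d=p[:2]-c
a0=np.degrees(np.arctan2(d[1],d[0]));print(s["time"],p,"ang",a0,"r",np.hypot(*d),s["ft_force"])
np.set_printoptions(precision=2)
for st in map(float,sys.argv[1:]):
    k=np.radians(a0+st*np.arange(1,9));q=c+98*np.c_[np.cos(k),np.sin(k)]-p[:2]
    print(st,(q*[.1,-.1]).tolist() and np.round(q*[.1,-.1],1).tolist())
E
python3 arc.py 3
```

```text
3.5 [639.6  55.6  96.7] ang 57.98174760157489 r 99.1558667624769 [-0.   0.2 -0.2]
3.0 [[-0.5, -0.2], [-1.0, -0.4], [-1.4, -0.6], [-1.9, -0.8], [-2.4, -1.0], [-2.9, -1.1], [-3.4, -1.2], [-3.9, -1.3]]
```

Call:
{"op": "jog_arm", "data": {"increments": [[[0,-0.5,-0.2,0,0,0,0],[0,-1.0,-0.4,0,0,0,0],[0,-1.4,-0.6,0,0,0,0],[0,-1.9,-0.8,0,0,0,0],[0,-2.4,-1.0,0,0,0,0],[0,-2.9,-1.1,0,0,0,0],[0,-3.4,-1.2,0,0,0,0],[0,-3.9,-1.3,0,0,0,0]]]}}

```text
time: 4.3
position: [600.3, 68.6, 97.2]
tcp_rot: [3.142, 0.0, 0.0]
ft_force: [-0.2, -0.3, -0.1]
grip_width: 0.6
gripper_force: 0.0
```

```bash
python3 arc.py 3 4
```

```text
4.3 [600.3  68.6  97.2] ang 82.18710122417318 r 98.05631338111877 [-0.2 -0.3 -0.1]
3.0 [[-0.5, -0.1], [-1.0, -0.1], [-1.5, -0.1], [-2.0, -0.1], [-2.6, -0.0], [-3.1, 0.1], [-3.6, 0.2], [-4.1, 0.3]]
4.0 [[-0.7, -0.1], [-1.4, -0.1], [-2.0, -0.1], [-2.7, 0.0], [-3.4, 0.1], [-4.1, 0.3], [-4.7, 0.5], [-5.3, 0.8]]
```

Pushing already with a very low force, so I'll keep going.

Call:
{"op": "jog_arm", "data": {"increments": [[[0,-0.5,-0.1,0,0,0,0],[0,-1.0,-0.1,0,0,0,0],[0,-1.5,-0.1,0,0,0,0],[0,-2.0,-0.1,0,0,0,0],[0,-2.6,0,0,0,0,0],[0,-3.1,0.1,0,0,0,0],[0,-3.6,0.2,0,0,0,0],[0,-4.1,0.3,0,0,0,0]]]}}

```text
time: 5.1
position: [559.4, 65.4, 97.2]
tcp_rot: [3.142, -0.0, 0.0]
ft_force: [0.3, -0.8, 0.1]
grip_width: 0.1
gripper_force: 0.0
```

```bash
python3 arc.py 4
```

```text
5.1 [559.4  65.4  97.2] ang 106.35503351679696 r 97.8944966577444 [ 0.3 -0.8  0.1]
4.0 [[-0.7, 0.2], [-1.3, 0.5], [-1.9, 0.8], [-2.5, 1.1], [-3.1, 1.5], [-3.6, 1.9], [-4.1, 2.4], [-4.6, 2.9]]
```

Call:
{"op": "jog_arm", "data": {"increments": [[[0,-0.7,0.2,0,0,0,0],[0,-1.3,0.5,0,0,0,0],[0,-1.9,0.8,0,0,0,0],[0,-2.5,1.1,0,0,0,0],[0,-3.1,1.5,0,0,0,0],[0,-3.6,1.9,0,0,0,0],[0,-4.1,2.4,0,0,0,0],[0,-4.6,2.9,0,0,0,0]]]}}

```text
time: 5.9
position: [513.5, 36.1, 97.2]
tcp_rot: [-3.142, -0.0, 0.0]
ft_force: [-0.6, 0.3, -0.8]
grip_width: 0.6
gripper_force: 0.0
```

```bash
python3 arc.py 4
```

```text
5.9 [513.5  36.1  97.2] ang 138.6877960131206 r 97.91319488147946 [-0.6  0.3 -0.8]
4.0 [[-0.4, 0.5], [-0.8, 1.1], [-1.2, 1.7], [-1.5, 2.3], [-1.8, 2.9], [-2.0, 3.5], [-2.2, 4.2], [-2.3, 4.9]]
```

Call:
{"op": "jog_arm", "data": {"increments": [[[0,-0.4,0.5,0,0,0,0],[0,-0.8,1.1,0,0,0,0],[0,-1.2,1.7,0,0,0,0],[0,-1.5,2.3,0,0,0,0],[0,-1.8,2.9,0,0,0,0],[0,-2.0,3.5,0,0,0,0],[0,-2.2,4.2,0,0,0,0],[0,-2.3,4.9,0,0,0,0]]]}}

```text
time: 6.7
position: [490.6, -13.0, 97.2]
tcp_rot: [3.142, 0.0, 0.0]
ft_force: [-0.3, 0.3, -0.1]
grip_width: 0.2
gripper_force: 0.0
```

```bash
python3 arc.py 3; python3 - <<'E'
from h import *
cv2.imwrite("pics/e.png",cv2.resize(robot.capture("scene")[110:310,130:340,::-1],None,fx=3,fy=3,interpolation=2))
E
```

```text
6.7 [490.6 -13.   97.2] ang 170.867701859898 r 97.58901981106521 [-0.3  0.3 -0.1]
3.0 [[-0.1, 0.5], [-0.2, 1.0], [-0.2, 1.5], [-0.2, 2.0], [-0.1, 2.6], [-0.0, 3.1], [0.0, 3.6], [0.2, 4.1]]
```

View pics/e.png

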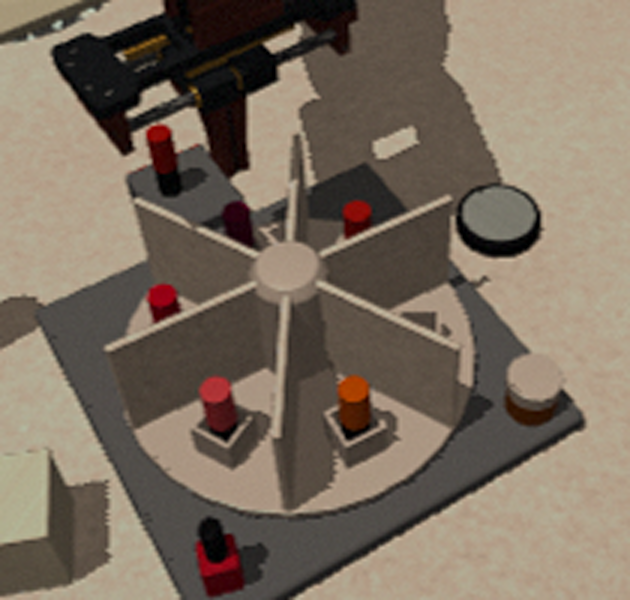

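```bash
python3 - <<'E'
from h import *
s=robot.state();p=s["position"]
pr=proj("scene",[p,p+[10,-7,0],p+[10,7,0],p+[0,0,15],p+[0,0,30]])
print(p,(pr-[130,110])*3)
# wrist image check (c.png pose): points seen at 440x330 scale -> full
P=robot.camera_params("wrist");T=np.eye(4);T[:3,:3]=np.diag([1,-1,-1]);T[:3,3]=[632.5,55.5,142.3];E=T@P["hand_eye"]
def wp(X):
    c=np.linalg.inv(E)@np.r_[X,1];return np.array([P["fx"]*c[0]/c[2]+P["cx"],P["fy"]*c[1]/c[2]+P["cy"]])*[440/512,330/384]
c=[587,-28.5];a=np.radians(54.6)
for n,X in dict(well=pol(c,85,a,58),finb=pol(c,124,a-np.pi/6,122),orange=[670.2,-34.8,95],pink=[620.3,-103.5,95],hub=[587,-28.5,128],compact=[557.6,175.8,17],jar=[706,81.6,54]).items(): print(n,wp(X))
print(P["hand_eye"].round(3).tolist())
for f in("a","b"): pass
cv2.imwrite("pics/w2.png",robot.capture("wrist")[...,::-1])
E
```

```text
[490.6 -13.7  97.2] [[233.5 194.3]
 [232.1 207.1]
 [249.3 198.4]
 [231.1 179.6]
 [228.6 164.5]]
well [236.9 157.8]
finb [266.6  92.3]
orange [329.9 128.5]
pink [402.9 185.3]
hub [327.  238.2]
compact [121.6 213.9]
jar [194.3  84.7]
[[0.001, -0.968, -0.251, 69.319], [1.0, 0.001, -0.001, 1.419], [0.001, -0.251, 0.968, -194.111], [0.0, 0.0, 0.0, 1.0]]
```

The carousel hasn't turned. The scene crop shows the real fingertip at (235,174), about 30 mm higher than the reported TCP would put it, so it passed above the fins. The wrist-camera poses are otherwise consistent. I'll raise, go back to the empty compartment and come down lower, checking the tip height visually.

Call:
{"op": "jog_arm", "data": {"increments": [[[0,0,0,-3,0,0,0],[0,0,0,-4.5,0,0,0],[0,4,-2,-4.5,0,0,0],[0,8,-4,-4.5,0,0,0],[0,12,-6,-4.5,0,0,0],[0,14.8,-7.1,-4.5,0,0,0],[0,14.8,-7.1,-2,0,0,0],[0,14.8,-7.1,0,0,0,0]]]}}

```text
time: 7.6
position: [639.8, 59.3, 96.3]
tcp_rot: [-3.141, -0.001, 0.001]
ft_force: [0.2, 0.6, -0.4]
grip_width: 0.5
gripper_force: 0.0
```

Call:
{"op": "jog_arm", "data": {"increments": [[[0,0,0,0,0,0,0],[0,0,0,1,0,0,0],[0,0,0,2,0,0,0],[0,0,0,2.8,0,0,0],[0,0,0,2.8,0,0,0]]]}}

```text
time: 8.1
position: [638.0, 58.4, 68.2]
tcp_rot: [3.141, 0.002, 0.0]
ft_force: [0.3, 0.3, 0.4]
grip_width: 0.4
gripper_force: 0.0
```

```bash
python3 arc.py 3; python3 - <<'E'
from h import *
cv2.imwrite("pics/f.png",cv2.resize(robot.capture("scene")[130:250,190:340,::-1],None,fx=5,fy=5,interpolation=2))
p=robot.state()["position"]
print((proj("scene",[p,p+[10,-7,0],p+[10,-7,15],p+[10,-7,30],p+[37,-89,80]])-[190,130])*5)
E
```

```text
8.1 [638.   58.4  68.2] ang 59.58616785943014 r 100.81903001368723 [0.3 0.3 0.4]
3.0 [[-0.6, -0.0], [-1.1, -0.2], [-1.5, -0.4], [-2.0, -0.6], [-2.5, -0.8], [-3.0, -0.9], [-3.5, -1.0], [-4.0, -1.0]]
[[434.9 410.5]
 [436.2 434.7]
 [437.4 412.3]
 [438.7 389.2]
 [302.8 461.2]]
```

View pics/f.png

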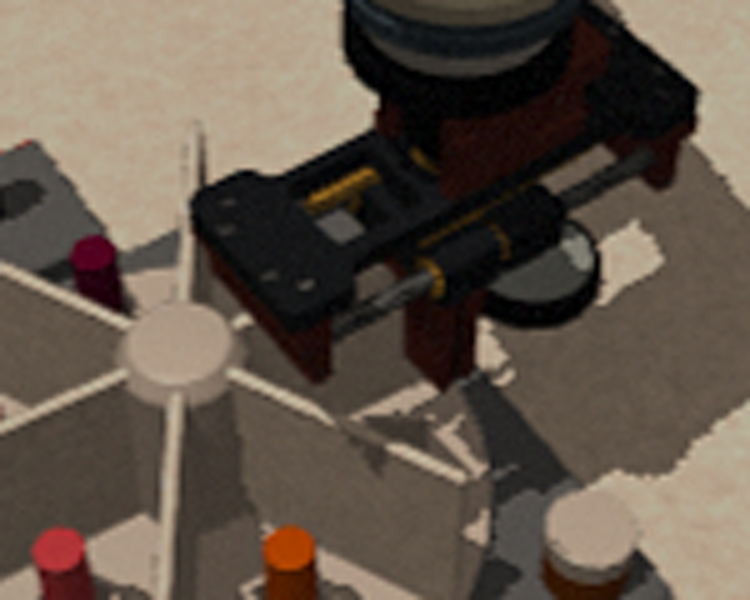

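The tip's lowest corner is now at (448,388), about 30 mm above the reported value, so its real height is about 98 mm, below the fin tops in the empty compartment. Next I'll push.

Call:
{"op": "jog_arm", "data": {"increments": [[[0,-0.6,0,0.3,0,0,0],[0,-1.1,-0.2,0.3,0,0,0],[0,-1.5,-0.4,0.3,0,0,0],[0,-2.0,-0.6,0.3,0,0,0],[0,-2.5,-0.8,0.3,0,0,0],[0,-3.0,-0.9,0.3,0,0,0],[0,-3.5,-1.0,0.3,0,0,0],[0,-4.0,-1.0,0.3,0,0,0]]]}}

```text
time: 8.95
position: [598.9, 68.8, 66.4]
tcp_rot: [-3.141, -0.001, 0.0]
ft_force: [2.3, 1.4, -0.0]
grip_width: 0.5
gripper_force: 0.8
```

```bash
python3 arc.py 3
```

```text
8.95 [598.9  68.8  66.4] ang 83.04173952541964 r 98.04428642186797 [ 2.3  1.4 -0. ]
3.0 [[-0.5, -0.0], [-1.0, -0.1], [-1.5, -0.1], [-2.0, -0.0], [-2.6, 0.0], [-3.1, 0.1], [-3.6, 0.2], [-4.1, 0.4]]
```

Now there is contact: fx is +2.3 N against the push. Continuing.

Call:
{"op": "jog_arm", "data": {"increments": [[[0,-0.5,-0.1,0,0,0,0],[0,-1.0,-0.1,0,0,0,0],[0,-1.5,-0.1,0,0,0,0],[0,-2.0,-0.1,0,0,0,0],[0,-2.6,0,0,0,0,0],[0,-3.1,0.1,0,0,0,0],[0,-3.6,0.2,0,0,0,0],[0,-4.1,0.4,0,0,0,0]]]}}

```text
time: 9.75
position: [557.4, 64.5, 66.2]
tcp_rot: [-3.142, -0.0, 0.0]
ft_force: [1.6, -0.5, 1.2]
grip_width: 0.2
gripper_force: 0.7
```

```bash
python3 arc.py 4
```

```text
9.75 [557.4  64.5  66.2] ang 107.63437192819316 r 97.61322478977551 [ 1.6 -0.5  1.2]
4.0 [[-0.7, 0.2], [-1.3, 0.5], [-1.9, 0.8], [-2.5, 1.1], [-3.0, 1.5], [-3.6, 2.0], [-4.0, 2.5], [-4.5, 3.0]]
```

Call:
{"op": "jog_arm", "data": {"increments": [[[0,-0.6,0.2,0,0,0,0],[0,-1.2,0.4,0,0,0,0],[0,-1.8,0.7,0,0,0,0],[0,-2.4,1.0,0,0,0,0],[0,-3.0,1.4,0,0,0,0],[0,-3.5,1.9,0,0,0,0],[0,-4.0,2.4,0,0,0,0],[0,-4.5,3.0,0,0,0,0]]]}}

```text
time: 10.55
position: [512.4, 34.2, 66.2]
tcp_rot: [-3.141, -0.0, 0.0]
ft_force: [1.5, 1.4, 0.2]
grip_width: 0.4
gripper_force: 0.7
```

```bash
python3 arc.py 3
```

```text
10.55 [512.4  34.2  66.2] ang 139.954616489673 r 97.41725671326033 [1.5 1.4 0.2]
3.0 [[-0.4, 0.4], [-0.7, 0.8], [-0.9, 1.2], [-1.2, 1.7], [-1.4, 2.1], [-1.6, 2.6], [-1.8, 3.1], [-2.0, 3.6]]
```

Call:
{"op": "jog_arm", "data": {"increments": [[[0,-0.4,0.4,0,0,0,0],[0,-0.7,0.8,0,0,0,0],[0,-0.9,1.2,0,0,0,0],[0,-1.2,1.7,0,0,0,0],[0,-1.4,2.1,0,0,0,0],[0,-1.6,2.6,0,0,0,0],[0,-1.8,3.1,0,0,0,0],[0,-2.0,3.6,0,0,0,0]]]}}

```text
time: 11.35
position: [492.6, -1.8, 66.2]
tcp_rot: [-3.142, 0.0, 0.0]
ft_force: [0.5, 0.4, 0.5]
grip_width: 0.7
gripper_force: 0.6
```

```bash
python3 arc.py 2.8
```

```text
11.35 [492.6  -1.8  66.2] ang 164.22666169216564 r 98.08179297917061 [0.5 0.4 0.5]
2.8 [[-0.1, 0.5], [-0.2, 0.9], [-0.3, 1.4], [-0.3, 1.9], [-0.4, 2.4], [-0.4, 2.8], [-0.3, 3.3], [-0.3, 3.8]]
```

Call:
{"op": "jog_arm", "data": {"increments": [[[0,-0.1,0.5,0,0,0,0],[0,-0.2,0.9,0,0,0,0],[0,-0.3,1.4,0,0,0,0],[0,-0.3,1.9,0,0,0,0],[0,-0.4,2.4,0,0,0,0],[0,-0.4,2.8,0,0,0,0],[0,-0.3,3.3,0,0,0,0],[0,-0.3,3.8,0,0,0,0]]]}}

```text
time: 12.15
position: [489.9, -39.8, 66.1]
tcp_rot: [-3.142, 0.0, 0.0]
ft_force: [-0.2, 2.6, 0.3]
grip_width: 0.3
gripper_force: 0.8
```

```bash
python3 arc.py 1.5;  python3 - <<'E'
from h import *
cv2.imwrite("pics/g.png",cv2.resize(robot.capture("scene")[130:310,150:320,::-1],None,fx=3.3,fy=3.3,interpolation=2))
E
```

```text
12.15 [489.9 -39.8  66.1] ang -173.36613939356087 r 97.79871962965858 [-0.2  2.6  0.3]
1.5 [[0.0, 0.3], [0.1, 0.5], [0.1, 0.8], [0.2, 1.0], [0.2, 1.3], [0.3, 1.5], [0.3, 1.8], [0.4, 2.0]]
```

View pics/g.png

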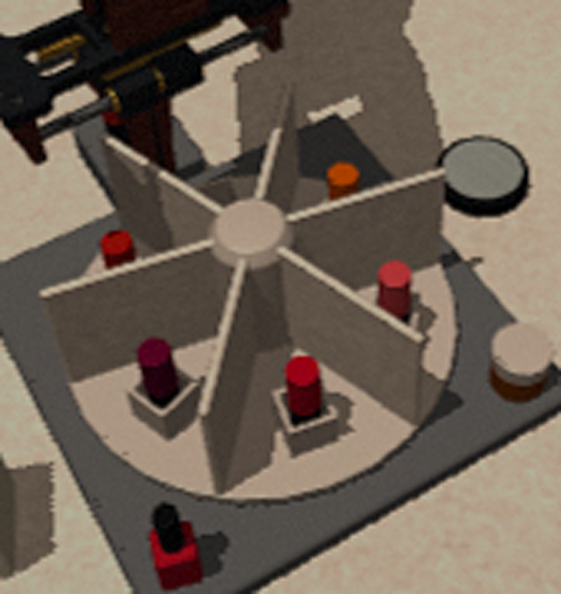

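Ten pictures have been viewed now, so the rest is numeric. This one shows the carousel turned about 110°: orange is now back left at (343,175), and the visible fin tips are at (107,138), (443,172), (422,340), (205,412) and (42,293).

```bash
cat > ang.py <<'E'
from h import *
def fit(n,pts,guess):
    pts=np.array(pts);m=lambda v:proj(n,[pol((587,-28.5),124,v[0]+np.pi/3*round((g-v0)/(np.pi/3)),122) for g,v0 in zip(guess,[guess[0]]*9)])+v[1:3]
    r=least_squares(lambda v:(m(v)-pts).ravel(),[guess[0],0,0]);return np.degrees(r.x[0]),r.x[1:],r.fun
E
python3 - <<'E'
from ang import *
px=np.array([[107,138],[443,172],[422,340],[205,412],[42,293]])/3.3+[150,130]
w=back("scene",px,122);g=[np.arctan2(y+28.5,x-587) for x,y in w[:,:2]]
print(np.degrees(g)); r=fit("scene",px,g);print(r)
px=np.array([[375,197],[382,314]])/2.5+[130,100]
w=back("scene",px,122);print("before",np.degrees([np.arctan2(y+28.5,x-587) for x,y in w[:,:2]]))
E
```

```text
[-163.9   75.    15.9  -42.9 -103.5]
(np.float64(-164.0437931034681), array([1.1, 0.4]), array([-1.1, -1.2,  1.5, -0.5,  0.7,  0.2, -0.6,  1. , -0.5,  0.5]))
before [80.5 24.5]
```

Fin_a is at 196° and the target is 206.5°, so I need 10.5° more.

Call:
{"op": "jog_arm", "data": {"increments": [[[0,0,0.3,0,0,0,0],[0,0.1,0.5,0,0,0,0],[0,0.1,0.8,0,0,0,0],[0,0.2,1.0,0,0,0,0],[0,0.2,1.3,0,0,0,0],[0,0.3,1.5,0,0,0,0],[0,0.3,1.75,0,0,0,0],[0,0.3,1.75,0,0,0,0]]]}}

```text
time: 13.0
position: [492.9, -57.3, 66.2]
tcp_rot: [3.141, -0.0, -0.0]
ft_force: [-0.6, 0.1, -0.6]
grip_width: 0.6
gripper_force: 0.0
```

Call:
{"op": "jog_arm", "data": {"increments": [[[0,0,-0.5,0,0,0,0],[0,-0.3,-1.2,0,0,0,0],[0,-0.3,-1.2,-2,0,0,0],[0,-0.3,-1.2,-5,0,0,0],[0,-0.3,-1.2,-9,0,0,0],[0,-0.3,-1.2,-12,0,0,0],[0,-0.3,-1.2,-13,0,0,0]]]}}

```text
time: 13.7
position: [491.3, -44.6, 199.1]
tcp_rot: [3.141, -0.005, 0.001]
ft_force: [1.0, -0.6, -0.2]
grip_width: 0.7
gripper_force: 0.0
```

Call:
{"op": "jog_arm", "data": {"increments": [[[0,-1,4,0,0,0,0],[0,-2,8,0,0,0,0],[0,-4,12,0,0,0,0],[0,-6,16,0,0,0,0],[0,-9,20,0,0,0,0],[0,-12,24,0,0,0,0],[0,-14,28,0,0,0,0],[0,-15,32,0,0,0,0]]]}}

```text
time: 14.5
position: [337.5, -365.3, 195.1]
tcp_rot: [-3.14, 0.002, -0.001]
ft_force: [0.0, -0.3, 0.7]
grip_width: 0.5
gripper_force: 0.0
```

```bash
cat > lip.py <<'E'
from h import *
t=robot.capture("top")[...,::-1].copy();cv2.imwrite("pics/end.png",t);print(robot.state()["time"],robot.state()["position"])
def lips(im):
    h=cv2.cvtColor(im,cv2.COLOR_BGR2HSV);m=((h[...,1]>150)&(h[...,2]>60)).astype(np.uint8)
    n,_,st,c=cv2.connectedComponentsWithStats(m)
    out=[]
    for k in range(1,n):
        if st[k,4]<15: continue
        w=back("top",c[k],90)[0];d=w[:2]-[587,-28.5];r=np.hypot(*d)
        if r<215: out.append((round(np.degrees(np.arctan2(d[1],d[0]))%360,1),round(r,1),st[k,4],int(h[int(c[k][1]),int(c[k][0]),0]),np.round(w[:2],1).tolist()))
    return sorted(out)
for im in(cv2.imread("pics/top0.png"),t):
    print(*lips(im),"",sep="\n")
# fin edge brightness score with hub-centred spokes
for im in(cv2.imread("pics/top0.png"),t):
    g=cv2.GaussianBlur(cv2.cvtColor(im,cv2.COLOR_BGR2GRAY),(3,3),0).astype(np.float32);s=[]
    for a in np.arange(0,60,.5):
        P=[pol((587,-28.5),r,np.radians(a+60*k),122) for k in range(6) for r in range(40,122,4)]
        q=proj("top",P).astype(np.float32);s.append(cv2.remap(g,q[:,:1],q[:,1:],1).mean())
    o=np.argsort(s)[::-1][:5];print("fin angle mod 60",o*.5,np.array(s)[o])
E
python3 lip.py
```

```text
14.55 [ 337.9 -371.   195.6]
(np.float64(114.9), np.float64(86.3), np.int32(51), 2, [550.7, 49.8])
(np.float64(173.7), np.float64(85.8), np.int32(51), 170, [501.7, -19.0])
(np.float64(178.9), np.float64(190.4), np.int32(65), 1, [396.6, -24.7])
(np.float64(233.7), np.float64(83.9), np.int32(56), 176, [537.3, -96.1])
(np.float64(296.3), np.float64(82.5), np.int32(31), 1, [623.5, -102.5])
(np.float64(309.2), np.float64(146.0), np.int32(45), 0, [679.3, -141.6])
(np.float64(355.7), np.float64(83.6), np.int32(56), 10, [670.4, -34.8])

(np.float64(58.2), np.float64(86.2), np.int32(36), 1, [632.4, 44.7])
(np.float64(118.0), np.float64(86.9), np.int32(61), 10, [546.2, 48.2])
(np.float64(178.8), np.float64(190.5), np.int32(66), 2, [396.5, -24.6])
(np.float64(236.8), np.float64(84.0), np.int32(56), 1, [541.0, -98.8])
(np.float64(298.0), np.float64(83.8), np.int32(45), 170, [626.3, -102.6])
(np.float64(309.3), np.float64(146.2), np.int32(46), 93, [679.6, -141.6])
(np.float64(358.7), np.float64(84.5), np.int32(52), 179, [671.4, -30.4])

fin angle mod 60 [25.  24.5 25.5 24.  26. ] [138.1 137.7 135.1 134.4 130.1]
fin angle mod 60 [27.5 28.  27.  28.5 26.5] [142.  141.  139.9 137.3 134.7]
```

The well is at about 177.7° and the front is at 176.5°, which is about 2 mm off and within the 11 mm limit. All five lipsticks are in their wells, and the spare and the polish haven't moved. The finger is clear.

```bash
python3 -c "
from plant import robot
print(robot.hand_in())"
```

```text
the job is handed in; nothing more can be done
None
```

The empty well is at the front, about 2 mm off the step's centre line by my measurement (11 mm allowed). The final image check put all five lipsticks in their wells and the spare and polish where they were; the finger was clear and the job was handed in at about 14.6 s, with no verdict returned.

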